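# Walk the doming die round into its fence and lock it with the cam

### The job

The heavy aluminium doming die lies askew on the jig board. Without lifting it, walk it round by pushing its corners and sides with your fingertips until one of its long sides sits flush along the steel fence, in the bay between the end stop and the open cam; then push the cam lever round clockwise as far as it goes, so that the cam drives the die against the end stop and locks it. Do not lift or tip the die, and leave the solder spool, the tweezers and the bezel cup where they are.

Things in the scene. Friction and masses are not known exactly. Their poses are not given: they have to be found in the camera images.
- fixture: plywood jig board screwed to the bench, 300 x 340 x 12 mm thick (x -225 to +75, y -175 to +165 mm in its frame), with steel fence, end stop and cam. Origin on the bench top (z = 0), straight below where the locked die's centre belongs; x points to the fence, y to the end stop, z up. The bay between end stop and cam is 128 to 131 mm long with the cam open as it starts, 120 mm when locked
- fence_face (a point): middle of the fence's flat face at the board's surface: x = +47.5, y = +14, z = 12 mm of the fixture. The fence is a dark steel bar 150 mm long (along the fixture's y, -61 to +89 mm), 20 mm thick and 22 mm high above the board
- stop_face (a point): point on the end stop's face at the board's surface: x = +20, y = +60, z = 12 mm of the fixture; the face looks to the fixture's -y. The stop is a dark steel bar, 18 mm thick, 22 mm high above the board, running from the fence out to x = -13 mm, where its nose is rounded
- die_block: doming die: loose aluminium block 95 (x) x 120 (y) x 30 mm high, about 0.85 kg, too wide to grip, slides at some 5 to 12 N; graded round recesses 9 mm deep in its top. Origin at the centre of its underside, on the board; z up, y its long direction. Either long side may go to the fence. Locked, its centre is above the fixture's origin and its long sides run along the fixture's y
- cam (a joint): eccentric cam with lever on an upright hinge. Value in rad, 0 = fully open (lever along the fixture's -y), grows clockwise seen from above, 1.62 = end of travel; at 1.57 the lever points along the fixture's -x. Stays where left; 0.06 N m friction, 10 to 15 N at the knob while it clamps, from 1.2 on. Disc 36 mm across, 12 mm off centre, z 17 to 34 mm. Starts between 0 and 0.25
- cam_knob (a point): middle of the black knob at the end of the cam lever, 70 mm from the hinge axis; the knob is an upright tapered barrel up to 23 mm across, from z = 24 to z = 51 mm; the lever is a 9 mm round bar at about z = 40 mm
- cam_pivot (a point): point on the cam's hinge axis, at x = 0, y = -89.6, z = 37 mm of the fixture; the hub there is 20 mm across and its bolt reaches z = 50 mm
- spool: spool of solder wire with black cheeks, 52 mm across and 25 mm high, on the bench to the right of the board; bystander, origin under its middle
- tweezers: tweezers, 150 x 17 x 10 mm, lying on the board to the left of the end stop; bystander, origin under their middle
- bezel: grey round bezel cup, 56 mm across and 18 mm high, on the bench to the left of the board; bystander, origin under its middle

How it is judged (in metres and radians):
On the way:
1. the die lies flat in the bay with a long side flush against the fence, the cam still open (angle between the x axis of die_block and the x axis of fixture, either way round below 0.035 rad and x of die_block in the frame of fixture above -0.003 m and y of die_block in the frame of fixture between -0.015 and 0.004 m and value of joint cam below 0.9 rad), for 0.2 s.
At the end, for the whole second after the job is handed in: the cam lever is swung to at least 1.3 rad and the cam presses on the die with more than 1 N; the die lies flat and at rest on the board, square to the fence within 0.025 rad, within 2.5 mm of touching the fence with a long side and within 2.5 mm of touching the end stop (value of joint cam above 1.3 rad and contact force between cam and die_block above 1 N and angle between the x axis of die_block and the x axis of fixture, either way round below 0.025 rad and x of die_block in the frame of fixture between -0.0025 and 0.0025 m and y of die_block in the frame of fixture between -0.0025 and 0.0025 m and z of die_block in the frame of fixture below 0.015 m and angle between die_block's own z axis and vertical below 0.05 rad and linear speed of die_block below 0.01 m/s).
It fails at once if the die is lifted (z of die_block in the frame of fixture above 0.022 m).
It fails at once if the die is tipped (angle between die_block's own z axis and vertical above 0.15 rad).
It fails at once if the solder spool is disturbed (distance of spool from where it was at the start of the episode above 0.02 m).
It fails at once if the tweezers are disturbed (distance of tweezers from where it was at the start of the episode above 0.02 m).
It fails at once if the bezel cup is disturbed (distance of bezel from where it was at the start of the episode above 0.02 m).
It also fails if it takes over 72 s, if anything falls off the work surface, if the arm or the gripper's body presses on something with over 40 N, if the wrist force passes 120 N, or if a joint passes its speed limit or range.

### The arm

A 6-joint arm with a two-finger parallel gripper is mounted at the origin on the work surface; the furniture and walls round the work are solid. World frame = base frame: x ahead of the robot, y to its left, z up, the work surface at z = 0. Lengths are in m, angles in degrees, forces in N, time in s.
With the tool pointing down it reaches from about 0.3 to 0.75 m from the base axis. Payload 8.5 kg.
Tool frame: the origin (TCP) lies midway between the tips of the shut fingers; the grasp point (between the pads) lies 19 mm behind it (env.hold_point_z is the distance from the TCP to the grasp point, in m); z points along the fingers, y is the line along which they close (so a half turn about z gives the same grasp; the last joint's range is limited). The gripper opens to 85 mm and grips with 20 to 120 N. Pads are 22 mm wide; open, the fingers measure 114 mm over their backs; the gripper's body (76 mm by 85 mm) begins 54 mm behind the grasp point. The pads swing forward as they close: fully open they stand 13 mm farther back than shut.
Start: joints at [-52.443, 21.807, 74.336, -0, 83.858, -12.336], TCP at [0.421, -0.354, 0.231] pointing down, gripper open.
Joint ranges: [-178.18, 178.18], [-50.72, 133.34], [12.68, 142.11], [-81.47, 261.47], [9.98, 163.14], [-165.26, 165.26]. Speed limits (degrees/s): [136.94, 136.94, 180, 180, 180, 180].

### API

Orientations are given as a 3x3 rotation matrix whose columns are the frame's x, y, z axes.
In Python, from rig import observe, get_image, camera_info, env gives the robot as it stands.
- The arm moves only by the tool drive_tool, never from a script. Its arguments are lists of equal length, an entry for each row: "offset": the shift along the tool's x, y, z in units of 40 mm (1.0 is 40 mm), a list of three; "turn": the turn, a rotation vector about the tool's x, y, z in units of 6 degrees (1.0 is 6 degrees), a list of three; "hand": the opening, from 0 (shut) to 1 (fully open). A call has exactly 10 rows; each row shifts and turns the commanded pose from where the row before left it, along the tool's axes as they then stand; what a row does not reach is not made up. A row lasts 1/8 s, in which the tool goes at most 62.5 mm and 10.7 degrees, less where a joint would pass 70% of its speed; a pose out of reach is approached as far as the arm can. A call is refused whole if a number of a shift passes 1 or a number of a turn 1, either way. A call with a gripper value outside its range is refused whole. The fingers move at their own pace and stop on an object; "newtons" is the grip in N (left out, the last holds). Time passes only in rows, so rows that do not move let the fingers close, or fill a call up. It gives the time, the measured TCP pose, the force, the opening and the grip force at its end, in the units of the state.
- observe(): the state, without advancing time (a new reading comes with each control period).
- get_image(name): name is "side" or "top" or "wrist"; returns the picture (400x640x3 uint8, blue, green, red); there is no depth.
- camera_info(name): a dict with "fx", "fy", "cx", "cy" (pixels), "k1" (the pictures are not rectified: a ray, as slopes to the right and down, at radius r is drawn at 1 + k1 r^2 times it, then the intrinsics apply), "world_to_cam" (4x4, takes a point from world to camera coordinates). Camera axes: x right, y down, z forward; pixel columns grow to the right and rows downward; lengths in m; the calibration is good to about 2 mm. A picture is of the moment at which its call begins: read the wrist's pose just before it. camera_info takes no time and is no camera call; for the wrist camera it gives the pose at the moment of the call.
- env.close_job(): hands the job in; it is judged then, once.
The state is a dict: "time_s": time; "q": joint angles; "qvel": joint speeds; "joint_efforts": joint torques, N m; "position": TCP position; "tool_rot": TCP orientation; "ft_force": force on the tool from outside, world axes, zero at the start; "wrist_torque": the same for the moment, N m; "grip_width": finger opening in m; "gripper_force": force on a finger pad.
Only numpy, scipy, OpenCV 4.12 (cv2) and the standard library are available. Lean on these libraries where they do the work, as an engineer would, in place of code of your own. Each camera call takes 0.05 s, during which the arm holds its last target. There are 200 camera calls.

## Working session

There is one attempt and no reset: what is moved stays moved. The work goes in short steps, Python scripts to look and compute and a tool call to move; the robot and the scene stay as the last step left them, time stands still between calls to the robot, and variables do not carry over. Pictures are saved under pics/ and viewed, at most 12 in all, crops included, and the job is handed in when it is done.

Besides the shell and the picture viewer there is one more tool, called after "Call:" as name(argument=value, ...) on one line, values as JSON. drive_tool: Moves the arm, as the interface text tells. Its arguments: {"type":"object","properties":{"offset":{"type":"array"},"turn":{"type":"array"},"hand":{"type":"array"},"newtons":{"type":"number"}},"required":["offset","turn","hand"]}

```bash
mkdir -p pics; ls
python3 - <<'E'
from rig import *
import cv2
for n in("top","side"):
    im=get_image(n); cv2.imwrite(f"pics/{n}0.png",im); c=camera_info(n); print(n,c)
s=observe();print(s["time_s"],s["position"],s["tool_rot"],s["ft_force"])
E
```

```text
pics
top {'fx': 368.71247460517986, 'fy': 368.71247460517986, 'cx': 311.979524691105, 'cy': 202.20480167077054, 'k1': 0.011660556350575817, 'world_to_cam': array([[-0.06913212, -0.99758318,  0.00696741,  0.03782295],
       [-0.97540543,  0.06612665, -0.21026533,  0.58809377],
       [ 0.20929643, -0.02133214, -0.97761953,  0.80538582],
       [ 0.        ,  0.        ,  0.        ,  1.        ]])}
side {'fx': 421.53461193729214, 'fy': 421.53461193729214, 'cx': 306.8898980219057, 'cy': 197.28592087547676, 'k1': 0.007635521385198314, 'world_to_cam': array([[-0.8947133 , -0.44620412,  0.01974795,  0.54726709],
       [-0.20490065,  0.37076944, -0.9058398 ,  0.19130285],
       [ 0.39686752, -0.81451329, -0.42315986,  1.00137513],
       [ 0.        ,  0.        ,  0.        ,  1.        ]])}
0.1 [ 0.42051734 -0.35410559  0.23078643] [[ 6.44174743e-01  7.64877951e-01 -7.88061320e-04]
 [ 7.64878315e-01 -6.44174023e-01  9.95751082e-04]
 [ 2.53979417e-04 -1.24420871e-03 -9.99999194e-01]] [ 0.39091419 -0.45589125 -1.1519338 ]
```

View pics/top0.png

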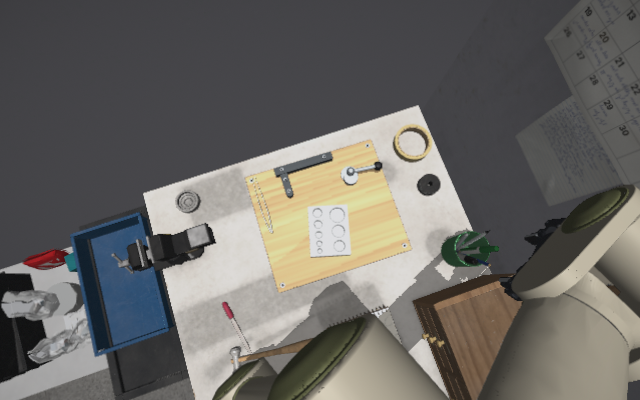

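View pics/side0.png

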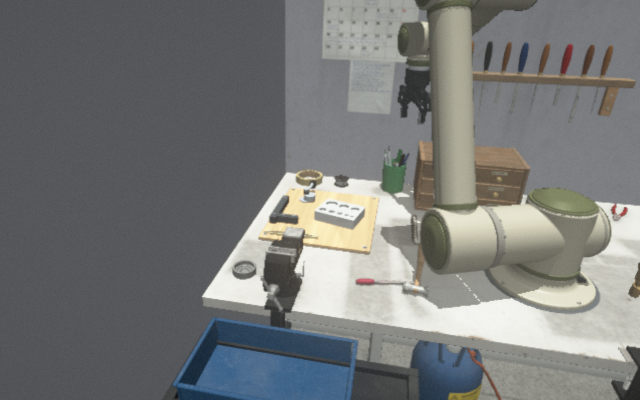

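Top view: board corners about (247,179), (370,141), (411,247), (280,290). The fence runs (275,172)-(332,155) and the stop is at (288,185). The cam is at (349,175) with its knob at (378,166), and the die is at (329,230). Next I measure these with masks.

```bash
cat > h.py <<'E'
import numpy as np, cv2
from rig import *
def ray(n,uv,z,c=None):
    c=c or camera_info(n); uv=np.atleast_2d(np.array(uv,float))
    d=(uv-[c["cx"],c["cy"]])/[c["fx"],c["fy"]]; s=d.copy()
    for _ in range(10): s=d/(1+c["k1"]*(s**2).sum(1,keepdims=True))
    T=c["world_to_cam"]; R=T[:3,:3]; o=-R.T@T[:3,3]
    w=np.c_[s,np.ones(len(s))]@R
    return o+w*((z-o[2])/w[:,2:3])
def proj(n,P,c=None):
    c=c or camera_info(n); P=np.atleast_2d(P); T=c["world_to_cam"]
    p=P@T[:3,:3].T+T[:3,3]; s=p[:,:2]/p[:,2:]
    return s*(1+c["k1"]*(s**2).sum(1,keepdims=True))*[c["fx"],c["fy"]]+[c["cx"],c["cy"]]
def big(m): 
    cs,_=cv2.findContours(m.astype(np.uint8),cv2.RETR_EXTERNAL,cv2.CHAIN_APPROX_NONE)
    return max(cs,key=cv2.contourArea)
def rect(pts):  # world contour -> centre, sizes, angle of the box
    (c,s,a)=cv2.minAreaRect((pts[:,:2]*1000).astype(np.float32)); return np.array(c),s,a
def tofix(P,o,a):
    r=np.radians(a); R=np.array([[np.cos(r),-np.sin(r)],[np.sin(r),np.cos(r)]])
    return (np.atleast_2d(P)-o)@R
def fromfix(P,o,a):
    r=np.radians(a); R=np.array([[np.cos(r),-np.sin(r)],[np.sin(r),np.cos(r)]])
    return np.atleast_2d(P)@R.T+o
E
python3 - <<'E'
from h import *
im=cv2.imread("pics/top0.png"); hsv=cv2.cvtColor(im,cv2.COLOR_BGR2HSV)
b=(hsv[...,0]>10)&(hsv[...,0]<30)&(hsv[...,1]>70)&(hsv[...,2]>120)
b[:120]=0;b[300:]=0;b[:,:230]=0;b[:,420:]=0
k=big(b)[:,0]; w=ray("top",k,.012); c,s,a=rect(cv2.convexHull(w[:,:2].astype(np.float32))[:,0]); print("board",c,s,a)
hull=cv2.convexHull(k)
m=np.zeros(im.shape[:2],np.uint8); cv2.fillPoly(m,[hull],1)
d=(hsv[...,1]<60)&(hsv[...,2]>140)&(m>0); d[:195]=0
k=big(d)[:,0]; print(cv2.minAreaRect(k)); print("die",rect(ray("top",k,.042)))
kn=(hsv[...,2]<60); kn[:155]=0;kn[180:]=0;kn[:,:365]=0;kn[:,390:]=0
k=big(kn)[:,0];print("knob px",k.mean(0),ray("top",k.mean(0),.04))
o=im[120:300,230:450]; cv2.imwrite("pics/c1.png",cv2.resize(o,None,fx=3.3,fy=3.3,interpolation=cv2.INTER_CUBIC))
print("pivot",ray("top",[[349,174]],.05))
E
```

```text
board [505.33557129 -53.54902649] (159.9857177734375, 337.4557800292969) 13.807085037231445
((328.7528991699219, 230.78822326660156), (50.7730827331543, 41.262718200683594), 85.60128784179688)
die (array([523.52819824, -37.81044006]), (97.97996520996094, 121.40642547607422), 89.35832977294922)
knob px [377.93103448 165.51724138] [[ 0.67556391 -0.17194912  0.04      ]]
pivot [[ 0.65578779 -0.09732928  0.05      ]]
```

View pics/c1.png

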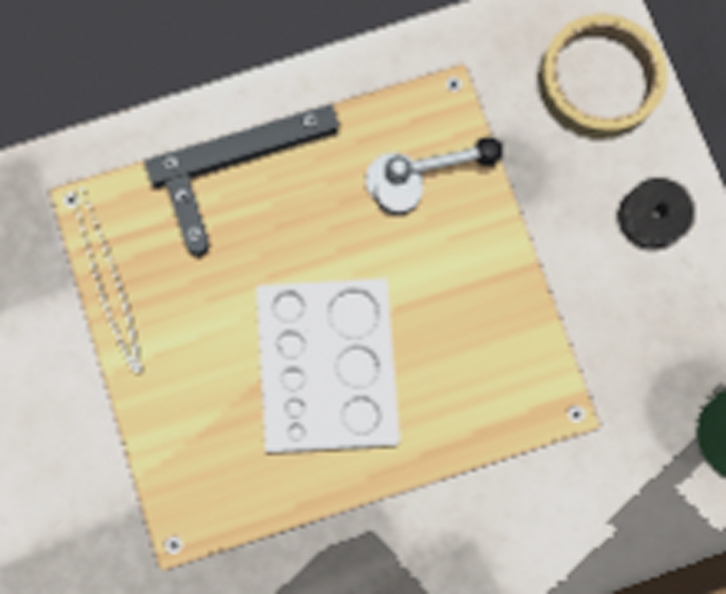

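```bash
cat >> h.py <<'E'
def die(im=None):
    im=get_image("top") if im is None else im
    h=cv2.cvtColor(im,cv2.COLOR_BGR2HSV); d=((h[...,1]<60)&(h[...,2]>140)).astype(np.uint8)
    q=proj("top",np.c_[fromfix([[70,-60],[-40,-60],[-40,-170],[-220,-170],[-220,120],[-40,85],[47,59],[47,-60]],O*1000,A)/1000,np.full(8,.03)]) if O is not None else np.array([[260,195],[395,195],[395,280],[260,280]])
    m=np.zeros_like(d); cv2.fillPoly(m,[q.astype(int)],1)
    k=big(d&m)[:,0]; c,s,a=rect(ray("top",k,.042))
    if s[0]>s[1]: a+=90
    return c,s,a   # mm, sizes, angle of die's short (x) axis, mod 180
O=None;A=None
E
python3 - <<'E'
from h import *
im=cv2.imread("pics/top0.png"); hsv=cv2.cvtColor(im,cv2.COLOR_BGR2HSV)
b=((hsv[...,0]>8)&(hsv[...,0]<32)&(hsv[...,1]>50)&(hsv[...,2]>100)).astype(np.uint8)
b[:139]=0;b[295:]=0;b[:,:243]=0;b[:,414:]=0
b=cv2.morphologyEx(b,cv2.MORPH_OPEN,np.ones((3,3)))
b=cv2.morphologyEx(b,cv2.MORPH_CLOSE,np.ones((25,25)))
k=cv2.convexHull(big(b))[:,0]; c,s,a=rect(ray("top",k,.012)); print("board",c,s,a)
q=(np.array([[52,190],[463,65],[600,427],[163,570]])/3.3+[230,120])
w=ray("top",q,.012)[:,:2]*1000;print("corners",w, w.mean(0), np.linalg.norm(w-np.roll(w,1,0),axis=1))
for i,(lo,hi) in enumerate([((230,120),(0,0))]): pass
fe=(np.array([[147,160],[333,105],[338,131]])/3.3+[230,120]);print("fence top corners",ray("top",fe,.034)*1000)
for a in (a,):
  o=fromfix([[75,5]],c,a)[0]; print("origin",o); 
  print("pivot fix",tofix(ray("top",[[397/3.3+230,166/3.3+120]],.05)[0,:2]*1000,o,a),"knob",tofix([[675.6,-171.9]],o,a),"fence",tofix(ray("top",fe,.034)[:,:2]*1000,o,a))
  print("die",die(im),tofix(die(im)[0],o,a))
  tw=ray("top",np.array([[80,190],[137,372]])/3.3+[230,120],.02)[:,:2]*1000; print("tweezers",tofix(tw,o,a))
E
```

```text
board [582.62353516 -80.02703857] (298.7982177734375, 427.4886779785156) 13.769829750061035
corners [[ 674.87012386  158.86656517]
 [ 755.01901221 -165.69226705]
 [ 466.74531566 -237.4071034 ]
 [ 386.83897401   88.44535973]] [570.86835644 -38.94686139] [296.51490596 334.30865958 297.06016542 335.5068571 ]
fence top corners [[686.94843377  83.56080185  34.        ]
 [721.03473064 -59.37295179  34.        ]
 [700.14153237 -61.49410408  34.        ]]
origin [654.27790613 -57.31908576]
pivot fix [[ -0.16318425 -45.28199489]] knob [[  -6.56349301 -116.36295869]] fence [[ 65.26408874 129.0546583 ]
 [ 64.34935127 -17.8844339 ]
 [ 43.55174772 -14.97158178]]
die (array([524.54907227, -37.82188034]), (97.97996520996094, 123.44821166992188), 89.35832977294922) [[-121.35962984   49.81517438]]
tweezers [[ 62.43310296 184.1954401 ]
 [-83.83242003 182.25878299]]
```

```bash
sed -i 's/^O=None.*/O=np.array([.642,-.016]);A=13.85/' h.py
cat >> h.py <<'E'
def yaw(s): return np.degrees(np.arctan2(s["tool_rot"][1,0],s["tool_rot"][0,0]))
def plan(x,y,z,yw,n=10,s=None):
    "constant row (offset, turn z) reaching world x,y,z (mm), yaw in n rows"
    s=s or observe(); p=s["position"]*1000; a=yaw(s); d=-((yw-a+180)%360-180)/n  # tool turn per row
    M=np.zeros((2,2))
    for i in range(n):
        r=np.radians(a-d*i); M+=np.array([[np.cos(r),np.sin(r)],[np.sin(r),-np.cos(r)]])
    v=np.linalg.solve(M,[x-p[0],y-p[1]])
    print("offset",np.round(np.r_[v,-(z-p[2])/n]/40,3),"turn",round(d/6,3))
def fx(x,y): return fromfix([[x,y]],O*1000,A)[0]
def status(look=True):
    s=observe(); p=s["position"]*1000
    print("t",s["time_s"],"tcp",p.round(1),"fix",tofix(p[:2],O*1000,A).round(1),"yaw",round(yaw(s),1),"yawfix",round(yaw(s)-A,1),"F",s["ft_force"].round(1),"grip",s["grip_width"])
    if look:
        c,z,a=die(); print("die fix",tofix(c,O*1000,A).round(1),"phi",round(a-A,2),"size",np.round(z,0),"world",c.round(1),round(a,1))
E
python3 - <<'E'
from h import *
status(); plan(524,46,100,89.4)
E
```

```text
t 0.1 tcp [ 420.5 -354.1  230.8] fix [[-296.  -275.3]] yaw 49.9 yawfix 36.0 F [ 0.4 -0.5 -1.2] grip 0.08542794905185043
die fix [[-119.3    6.9]] phi 75.51 size [ 98. 123.] world [524.5 -37.8] 89.4
offset [ 1.044 -0.144  0.327] turn -0.658
```

Call:
drive_tool(offset=[[0.99, -0.14, 0.3], [0.99, -0.14, 0.3], [0.99, -0.14, 0.3], [0.99, -0.14, 0.3], [0.99, -0.14, 0.3], [0.99, -0.14, 0.3], [0.99, -0.14, 0.3], [0.99, -0.14, 0.3], [0.99, -0.14, 0.3], [0.99, -0.14, 0.3]], turn=[[0, 0, -0.66], [0, 0, -0.66], [0, 0, -0.66], [0, 0, -0.66], [0, 0, -0.66], [0, 0, -0.66], [0, 0, -0.66], [0, 0, -0.66], [0, 0, -0.66], [0, 0, -0.66]], hand=[1, 1, 1, 1, 1, 1, 1, 1, 1, 1])

```text
time_s: 1.4
position: [0.517, 0.027, 0.1108]
tool_rot: [[0.007, 1.0, -0.0], [1.0, -0.007, 0.0], [0.0, -0.0, -1.0]]
ft_force: [0.9, 1.2, 0.2]
grip_width: 0.0851
gripper_force: 0.0
```

Run:
```python
from h import *
status(); plan(524,46,8,89.4); cv2.imwrite("pics/w1.png",get_image("wrist"))
```

```text
t 1.4 tcp [517.   27.  110.8] fix [[-111.1   71.7]] yaw 89.6 yawfix 75.8 F [0.9 1.2 0.2] grip 0.08510204393593519
die fix [[-127.4    1.5]] phi 40.2 size [127. 227.] world [518.  -45.1] 54.1
offset [0.038 0.022 0.253] turn 0.009
```

View pics/w1.png

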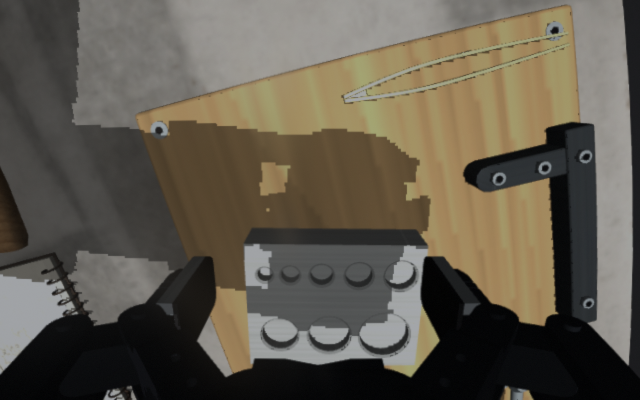

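Wrist view: the die's far long edge lies along row ~245 (columns 247-427), and the fingers straddle columns 210-425. The tweezers (345-570, 35-100) are well clear. The next move is down beside the die's left side.

Call:
drive_tool(offset=[[0.1, 0.05, 0.1], [0.1, 0.05, 0.1], [0.1, 0.05, 0.2], [0.1, 0.05, 0.3], [0, 0.02, 0.4], [0, 0, 0.4], [0, 0, 0.4], [0, 0, 0.4], [0, 0, 0.27], [0, 0, 0]], turn=[[0, 0, 0], [0, 0, 0], [0, 0, 0], [0, 0, 0], [0, 0, 0], [0, 0, 0], [0, 0, 0], [0, 0, 0], [0, 0, 0], [0, 0, 0]], hand=[1, 1, 1, 1, 1, 1, 1, 1, 1, 1])

```text
time_s: 2.75
position: [0.5257, 0.0417, 0.0077]
tool_rot: [[0.009, 1.0, -0.002], [1.0, -0.009, 0.0], [0.0, -0.002, -1.0]]
ft_force: [0.7, -0.8, 0.9]
grip_width: 0.0852
gripper_force: 0.0
```

Run:
```python
from h import *
status(False); cv2.imwrite("pics/s1.png",get_image("side")[150:270,230:430].repeat(3,0).repeat(3,1))
```

```text
t 2.75 tcp [525.7  41.7   7.7] fix [[-99.1  83.9]] yaw 89.5 yawfix 75.6 F [ 0.7 -0.8  0.9] grip 0.08521643400585459
```

View pics/s1.png

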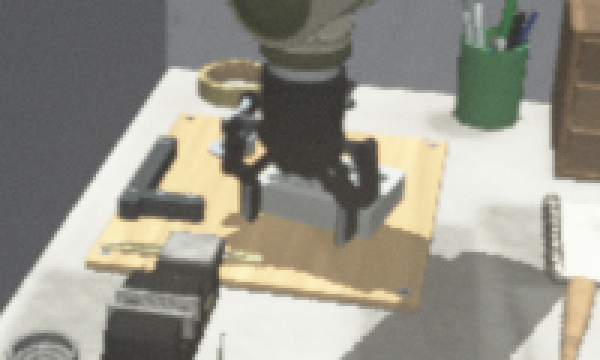

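Both fingertips are down on the board beside the die's left long side, with about 20 mm of gap. I close the gap next.

Call:
drive_tool(offset=[[-0.06, 0, 0], [-0.06, 0, 0], [-0.06, 0, 0], [-0.06, 0, 0], [-0.06, 0, 0], [-0.06, 0, 0], [-0.06, 0, 0], [-0.06, 0, 0], [-0.06, 0, 0], [0, 0, 0]], turn=[[0, 0, 0], [0, 0, 0], [0, 0, 0], [0, 0, 0], [0, 0, 0], [0, 0, 0], [0, 0, 0], [0, 0, 0], [0, 0, 0], [0, 0, 0]], hand=[1, 1, 1, 1, 1, 1, 1, 1, 1, 1])

```text
time_s: 4.05
position: [0.5257, 0.0204, 0.0085]
tool_rot: [[0.009, 1.0, -0.0], [1.0, -0.009, 0.001], [0.001, -0.0, -1.0]]
ft_force: [-0.3, 2.8, 0.6]
grip_width: 0.0856
gripper_force: 1.8
```

Call:
drive_tool(offset=[[-0.08, 0.08, 0], [-0.08, 0.08, 0], [-0.08, 0.08, 0], [-0.08, 0.08, 0], [-0.08, 0.08, 0], [-0.08, 0.08, 0], [-0.08, 0.08, 0], [-0.08, 0.08, 0], [-0.08, 0.08, 0], [-0.08, 0.08, 0]], turn=[[0, 0, 0.55], [0, 0, 0.55], [0, 0, 0.55], [0, 0, 0.55], [0, 0, 0.55], [0, 0, 0.55], [0, 0, 0.55], [0, 0, 0.55], [0, 0, 0.55], [0, 0, 0.55]], hand=[1, 1, 1, 1, 1, 1, 1, 1, 1, 1])

```text
time_s: 5.3
position: [0.5483, -0.0187, 0.0085]
tool_rot: [[0.553, 0.833, 0.001], [0.833, -0.553, 0.0], [0.0, 0.001, -1.0]]
ft_force: [2.2, 2.8, -0.9]
grip_width: 0.0854
gripper_force: 1.6
```

Call:
drive_tool(offset=[[0.15, 0, 0], [0.2, 0, 0], [0.2, 0, -0.3], [0, 0, -0.6], [0, 0, -0.6], [-0.5, 0, -0.5], [-0.9, 0, 0], [-0.9, 0, 0], [-0.9, 0, 0], [-0.9, 0, 0]], turn=[[0, 0, 0], [0, 0, 0], [0, 0, 0], [0, 0, 0], [0, 0, 0], [0, 0, 0], [0, 0, 0], [0, 0, 0], [0, 0, 0], [0, 0, 0]], hand=[1, 1, 1, 1, 1, 1, 1, 1, 1, 1])

```text
time_s: 6.55
position: [0.4693, -0.1377, 0.0894]
tool_rot: [[0.551, 0.834, 0.001], [0.834, -0.551, -0.001], [-0.0, 0.001, -1.0]]
ft_force: [0.4, -0.6, 0.4]
grip_width: 0.0853
gripper_force: 0.0
```

Run:
```python
from h import *
status(); im=get_image("wrist"); c=camera_info("wrist"); cv2.imwrite("pics/w2.png",im); np.save("w2.npy",c["world_to_cam"]); print(c["fx"],c["cx"],c["cy"],c["k1"])
```

```text
t 6.55 tcp [ 469.3 -137.7   89.4] fix [[-196.8  -76.8]] yaw 56.6 yawfix 42.7 F [ 0.4 -0.6  0.4] grip 0.08526558969696407
die fix [[-135.5  -20.5]] phi 43.26 size [ 96. 124.] world [515.4 -68.3] 57.1
351.3648071934653 317.8664303871358 199.9120109457275 -0.06362571226962037
```

View pics/w2.png

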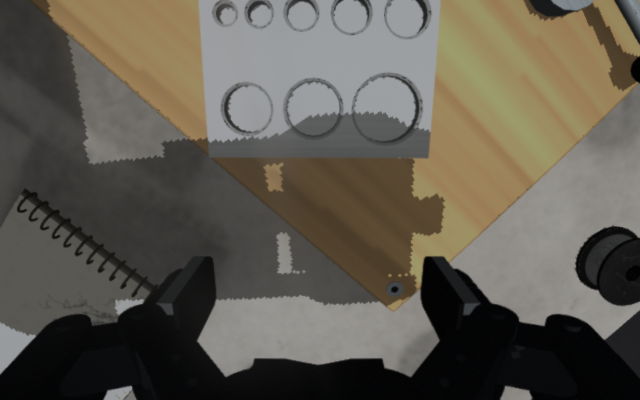

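The die is at fixture (-135,-20) mm, 43° off, as planned. The tool sits centred behind its other long side, so I go down and forward to contact.

Call:
drive_tool(offset=[[0, 0, 0.4], [0, 0, 0.5], [0, 0, 0.5], [0, 0, 0.4], [0.05, 0, 0.24], [0.1, 0, 0], [0.15, 0, 0], [0.15, 0, 0], [0.1, 0, 0], [0.07, 0, 0]], turn=[[0, 0, 0], [0, 0, 0], [0, 0, 0], [0, 0, 0], [0, 0, 0], [0, 0, 0], [0, 0, 0], [0, 0, 0], [0, 0, 0], [0, 0, 0]], hand=[1, 1, 1, 1, 1, 1, 1, 1, 1, 1])

```text
time_s: 7.9
position: [0.4834, -0.1163, 0.0071]
tool_rot: [[0.552, 0.834, 0.0], [0.834, -0.552, -0.0], [-0.0, 0.0, -1.0]]
ft_force: [-1.2, -5.9, 0.6]
grip_width: 0.0853
gripper_force: 2.5
```

Call:
drive_tool(offset=[[0.058, -0.054, 0], [0.058, -0.054, 0], [0.058, -0.054, 0], [0.058, -0.054, 0], [0.058, -0.054, 0], [0.058, -0.054, 0], [0.058, -0.054, 0], [0.058, -0.054, 0], [0.058, -0.054, 0], [0.058, -0.054, 0]], turn=[[0, 0, 0.36], [0, 0, 0.36], [0, 0, 0.36], [0, 0, 0.36], [0, 0, 0.36], [0, 0, 0.36], [0, 0, 0.36], [0, 0, 0.36], [0, 0, 0.36], [0, 0, 0.36]], hand=[1, 1, 1, 1, 1, 1, 1, 1, 1, 1])

```text
time_s: 9.15
position: [0.4825, -0.0852, 0.007]
tool_rot: [[0.821, 0.572, -0.002], [0.572, -0.821, -0.0], [-0.002, -0.001, -1.0]]
ft_force: [-5.3, -4.1, 4.0]
grip_width: 0.0853
gripper_force: 3.3
```

Call:
drive_tool(offset=[[0.058, -0.054, 0], [0.058, -0.054, 0], [0.058, -0.054, 0], [0.058, -0.054, 0], [0.058, -0.054, 0], [0.058, -0.054, 0], [0.058, -0.054, 0], [0.058, -0.054, 0], [0.058, -0.054, 0], [0.05, 0, 0]], turn=[[0, 0, 0.36], [0, 0, 0.36], [0, 0, 0.36], [0, 0, 0.36], [0, 0, 0.36], [0, 0, 0.36], [0, 0, 0.36], [0, 0, 0.36], [0, 0, 0.34], [0, 0, 0]], hand=[1, 1, 1, 1, 1, 1, 1, 1, 1, 1])

```text
time_s: 10.4
position: [0.4934, -0.0576, 0.007]
tool_rot: [[0.963, 0.269, -0.004], [0.269, -0.963, 0.0], [-0.004, -0.002, -1.0]]
ft_force: [-10.8, -3.1, 7.7]
grip_width: 0.0849
gripper_force: 5.3
```

Run:
```python
from h import *
status(); cv2.imwrite("pics/w3.png",np.vstack([get_image("wrist")[:330],get_image("top")[130:290]]))
```

```text
t 10.4 tcp [493.4 -57.6   7. ] fix [[-154.2   -4.9]] yaw 15.6 yawfix 1.7 F [-10.8  -3.1   7.7] grip 0.08493503631077946
die fix [[-155.8  -15.7]] phi 55.63 size [160. 227.] world [494.5 -68.6] 69.5
```

View pics/w3.png

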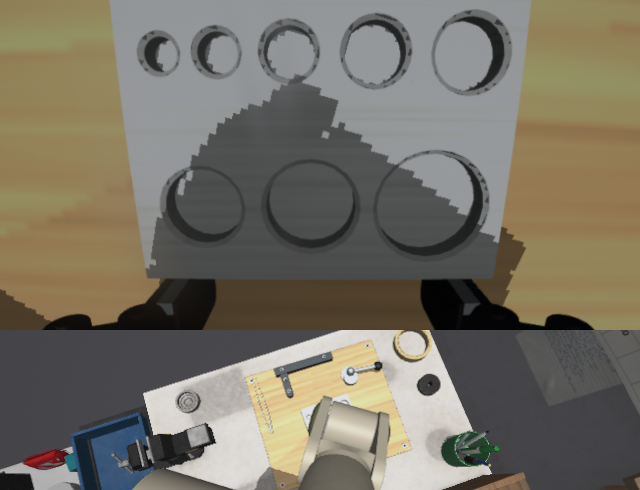

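The die's rear edge is level in the wrist view (row 278, columns 147-493), so it is square to the fingers and centred. I finish the last 1.8° while pushing forward, then back off and lift to look.

Call:
drive_tool(offset=[[0.06, -0.005, 0], [0.06, -0.005, 0], [0.06, -0.005, 0], [0.06, -0.005, 0], [0.06, -0.005, 0], [0.06, -0.005, 0], [0.06, -0.005, 0], [0.06, -0.005, 0], [0.06, -0.005, 0], [0.06, -0.005, 0]], turn=[[0, 0, 0.03], [0, 0, 0.03], [0, 0, 0.03], [0, 0, 0.03], [0, 0, 0.03], [0, 0, 0.03], [0, 0, 0.03], [0, 0, 0.03], [0, 0, 0.03], [0, 0, 0.03]], hand=[1, 1, 1, 1, 1, 1, 1, 1, 1, 1])

```text
time_s: 11.8
position: [0.516, -0.0497, 0.0069]
tool_rot: [[0.971, 0.238, -0.005], [0.238, -0.971, 0.0], [-0.005, -0.002, -1.0]]
ft_force: [-10.6, -2.7, 7.9]
grip_width: 0.0854
gripper_force: 5.3
```

Call:
drive_tool(offset=[[-0.1, 0, 0], [-0.3, 0, 0], [-0.5, 0, -0.3], [-0.5, 0, -0.8], [-0.3, 0, -0.9], [0, 0, -0.9], [0, 0, -0.9], [0, 0, -0.6], [0, 0, 0], [0, 0, 0]], turn=[[0, 0, 0], [0, 0, 0], [0, 0, 0], [0, 0, 0], [0, 0, 0], [0, 0, 0], [0, 0, 0], [0, 0, 0], [0, 0, 0], [0, 0, 0]], hand=[1, 1, 1, 1, 1, 1, 1, 1, 1, 1])

```text
time_s: 13.05
position: [0.4513, -0.0659, 0.182]
tool_rot: [[0.971, 0.238, -0.001], [0.238, -0.971, 0.001], [-0.001, -0.001, -1.0]]
ft_force: [-0.2, 0.3, -0.5]
grip_width: 0.085
gripper_force: 0.0
```

Run:
```python
from h import *
status(); cv2.imwrite("pics/w4.png",np.vstack([get_image("wrist"),get_image("top")[130:290]]))
c=camera_info("wrist"); np.save("w4.npy",c["world_to_cam"])
```

```text
t 13.05 tcp [451.3 -65.9 182. ] fix [[-197.1   -2.8]] yaw 13.8 yawfix -0.1 F [-0.2  0.3 -0.5] grip 0.08499844034452689
die fix [[-183.7  -90.3]] phi 142.56 size [162. 136.] world [ 485.2 -147.6] 156.4
```

View pics/w4.png

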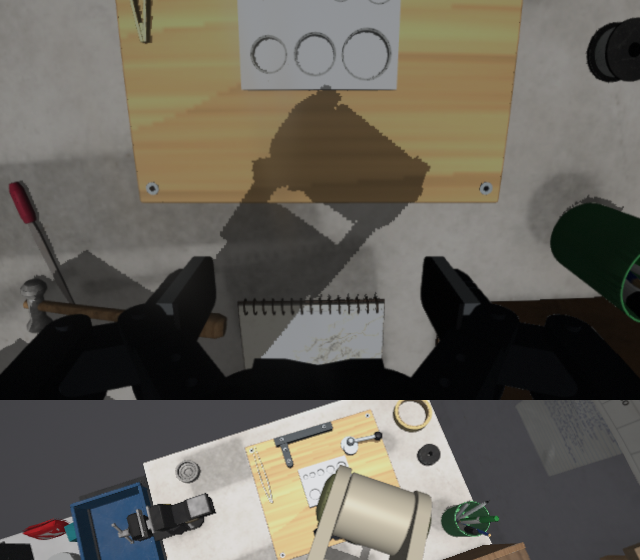

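Run:
```python
from h import *
im=cv2.imread("pics/w4.png"); h=cv2.cvtColor(im,cv2.COLOR_BGR2HSV)
c=camera_info("wrist")
b=ray("wrist",[[142,202],[499,202]],.012,c)[:,:2]*1000
# die edges by saturation on a few rows: left/right columns and bottom row
row={r:(lambda k:(k.min(),k.max()))(220+np.flatnonzero(h[r,220:415,1]<60)) for r in(30,50,70)}
print(row)
col={u:(lambda k:k.max())(np.flatnonzero(h[40:130,u,1]<60)+40) for u in(250,260,385,392)}
print(col)
print("board corners",b,"yaw",np.degrees(np.arctan2(*(b[0]-b[1])[[0,1]]))*-1)
L=ray("wrist",[[row[r][0],r] for r in row],.042,c)[:,:2]*1000
R=ray("wrist",[[row[r][1]+1,r] for r in row],.042,c)[:,:2]*1000
B=ray("wrist",[[250,col[250]+1],[392,col[392]+1]],.042,c)[:,:2]*1000
print("corners fix",tofix(b,O*1000,A).round(1)); 
for n,q in(("L",L),("R",R),("B",B)):print(n,tofix(q,O*1000,A).round(1).tolist())
```

```text
{30: (np.int64(238), np.int64(399)), 50: (np.int64(239), np.int64(398)), 70: (np.int64(240), np.int64(397))}
{250: np.int64(89), 260: np.int64(89), 385: np.int64(89), 392: np.int64(89)}
board corners [[ 390.19782078   90.81265515]
 [ 470.21217656 -235.94513063]] yaw 13.759468469188848
corners fix [[-218.9  164. ]
 [-219.4 -172.4]]
L [[-76.4, 57.4], [-90.6, 57.4], [-105.1, 57.3]]
R [[-76.7, -63.4], [-90.9, -63.4], [-105.3, -63.3]]
B [[-119.9, 50.4], [-120.1, -59.4]]
```

Measured: the die is square to within 0.1° and its y is about -3.5 mm, right for the bay entry. Now I go down and push straight in.

Call:
drive_tool(offset=[[0.2, 0, 0.5], [0.2, 0, 0.8], [0.2, 0, 0.8], [0.2, 0, 0.8], [0.2, 0, 0.7], [0.2, 0, 0.5], [0.1, 0, 0.25], [0.1, 0, 0], [0.1, 0, 0], [0.05, 0, 0]], turn=[[0, 0, 0], [0, 0, 0], [0, 0, 0], [0, 0, 0], [0, 0, 0], [0, 0, 0], [0, 0, 0], [0, 0, 0], [0, 0, 0], [0, 0, 0]], hand=[1, 1, 1, 1, 1, 1, 1, 1, 1, 1])

```text
time_s: 14.45
position: [0.5127, -0.0513, 0.0096]
tool_rot: [[0.971, 0.238, 0.001], [0.238, -0.971, -0.0], [0.001, 0.001, -1.0]]
ft_force: [0.1, 0.3, 1.1]
grip_width: 0.0852
gripper_force: 0.0
```

Call:
drive_tool(offset=[[0.09, 0, 0], [0.09, 0, 0], [0.09, 0, 0], [0.09, 0, 0], [0.09, 0, 0], [0.09, 0, 0], [0.09, 0, 0], [0.09, 0, 0], [0.09, 0, 0], [0.09, 0, 0]], turn=[[0, 0, 0], [0, 0, 0], [0, 0, 0], [0, 0, 0], [0, 0, 0], [0, 0, 0], [0, 0, 0], [0, 0, 0], [0, 0, 0], [0, 0, 0]], hand=[1, 1, 1, 1, 1, 1, 1, 1, 1, 1])

```text
time_s: 15.7
position: [0.5452, -0.0426, 0.0092]
tool_rot: [[0.971, 0.239, -0.005], [0.239, -0.971, 0.0], [-0.005, -0.001, -1.0]]
ft_force: [-10.6, -2.1, 9.7]
grip_width: 0.0855
gripper_force: 5.7
```

Call:
drive_tool(offset=[[0.09, 0, 0], [0.09, 0, 0], [0.09, 0, 0], [0.09, 0, 0], [0.09, 0, 0], [0.09, 0, 0], [0.09, 0, 0], [0.09, 0, 0], [0.09, 0, 0], [0.09, 0, 0]], turn=[[0, 0, 0], [0, 0, 0], [0, 0, 0], [0, 0, 0], [0, 0, 0], [0, 0, 0], [0, 0, 0], [0, 0, 0], [0, 0, 0], [0, 0, 0]], hand=[1, 1, 1, 1, 1, 1, 1, 1, 1, 1])

```text
time_s: 16.95
position: [0.5803, -0.0342, 0.0092]
tool_rot: [[0.971, 0.238, -0.005], [0.238, -0.971, -0.0], [-0.005, -0.001, -1.0]]
ft_force: [-9.9, -2.8, 8.4]
grip_width: 0.0856
gripper_force: 5.5
```

Call:
drive_tool(offset=[[0.02, 0, 0], [0.02, 0, 0], [0.02, 0, 0], [0.015, 0, 0], [0.015, 0, 0], [0.01, 0, 0], [0.01, 0, 0], [0.01, 0, 0], [0.01, 0, 0], [0.01, 0, 0]], turn=[[0, 0, 0], [0, 0, 0], [0, 0, 0], [0, 0, 0], [0, 0, 0], [0, 0, 0], [0, 0, 0], [0, 0, 0], [0, 0, 0], [0, 0, 0]], hand=[1, 1, 1, 1, 1, 1, 1, 1, 1, 1])

```text
time_s: 18.2
position: [0.5857, -0.0329, 0.0092]
tool_rot: [[0.971, 0.238, -0.005], [0.238, -0.971, -0.0], [-0.005, -0.001, -1.0]]
ft_force: [-10.1, -2.2, 8.0]
grip_width: 0.0856
gripper_force: 5.4
```

Run:
```python
from h import *
status(); cv2.imwrite("pics/t5.png",cv2.resize(get_image("top")[130:270,240:420],None,fx=3,fy=3))
```

```text
t 18.2 tcp [585.7 -32.9   9.2] fix [[-58.7  -2.9]] yaw 13.8 yawfix -0.1 F [-10.1  -2.2   8. ] grip 0.08559108439331013
die fix [[-39.6 -18.5]] phi 144.74 size [199. 187.] world [608.  -43.4] 158.6
```

No wall force yet; I keep going in small steps.

Call:
drive_tool(offset=[[0.012, 0, 0], [0.012, 0, 0], [0.012, 0, 0], [0.012, 0, 0], [0.012, 0, 0], [0.012, 0, 0], [0.012, 0, 0], [0.012, 0, 0], [0.012, 0, 0], [0.012, 0, 0]], turn=[[0, 0, 0], [0, 0, 0], [0, 0, 0], [0, 0, 0], [0, 0, 0], [0, 0, 0], [0, 0, 0], [0, 0, 0], [0, 0, 0], [0, 0, 0]], hand=[1, 1, 1, 1, 1, 1, 1, 1, 1, 1])

```text
time_s: 19.55
position: [0.5903, -0.0318, 0.0092]
tool_rot: [[0.971, 0.238, -0.005], [0.238, -0.971, -0.0], [-0.005, -0.001, -1.0]]
ft_force: [-12.3, -3.6, 9.4]
grip_width: 0.0853
gripper_force: 6.5
```

Call:
drive_tool(offset=[[0.012, 0, 0], [0.012, 0, 0], [0.012, 0, 0], [0.012, 0, 0], [0.012, 0, 0], [0, 0, 0], [0, 0, 0], [0, 0, 0], [0, 0, 0], [0, 0, 0]], turn=[[0, 0, 0], [0, 0, 0], [0, 0, 0], [0, 0, 0], [0, 0, 0], [0, 0, 0], [0, 0, 0], [0, 0, 0], [0, 0, 0], [0, 0, 0]], hand=[1, 1, 1, 1, 1, 1, 1, 1, 1, 1])

```text
time_s: 20.8
position: [0.5903, -0.0317, 0.0092]
tool_rot: [[0.971, 0.238, -0.01], [0.239, -0.971, -0.001], [-0.01, -0.002, -1.0]]
ft_force: [-22.0, -7.0, 14.2]
grip_width: 0.0854
gripper_force: 11.8
```

The position has stalled with the force up to 23 N, so the die is flush on the fence. I back off, lift and check.

Call:
drive_tool(offset=[[-0.1, 0, 0], [-0.3, 0, 0], [-0.5, 0, 0], [-0.5, 0, -0.5], [-0.8, 0, -0.9], [-0.8, 0, -0.9], [-0.8, 0, -0.9], [-0.4, 0, -0.9], [0, 0, -0.9], [0, 0, 0]], turn=[[0, 0, 0], [0, 0, 0], [0, 0, 0], [0, 0, 0], [0, 0, 0], [0, 0, 0], [0, 0, 0], [0, 0, 0], [0, 0, 0], [0, 0, 0]], hand=[1, 1, 1, 1, 0.5, 0, 0, 0, 0, 0])

```text
time_s: 22.05
position: [0.432, -0.0714, 0.2111]
tool_rot: [[0.971, 0.238, 0.005], [0.238, -0.971, -0.002], [0.005, 0.003, -1.0]]
ft_force: [-0.6, -0.5, -0.9]
grip_width: -0.0004
gripper_force: 0.0
```

Run:
```python
from h import *
status(); w=get_image("wrist"); cv2.imwrite("pics/w5.png",w); print(observe()["q"])
t=get_image("top"); cv2.imwrite("pics/t6.png",t)
cv2.imwrite("pics/v6.png",np.hstack([cv2.resize(w,(440,275)),cv2.resize(t[130:240,240:400],(400,275))])[:,:800])
```

```text
t 22.05 tcp [432.  -71.4 211.1] fix [[-217.2   -3.5]] yaw 13.8 yawfix -0.1 F [-0.6 -0.5 -0.9] grip -0.00040915794402728034
die fix [[-153.8  -56.6]] phi 0.26 size [131. 222.] world [ 506.2 -107.7] 14.1
[-2.49462758e+01  1.16502681e+01  9.33197699e+01  4.00074267e-03
  7.50370603e+01  5.12778654e+01]
```

View pics/v6.png

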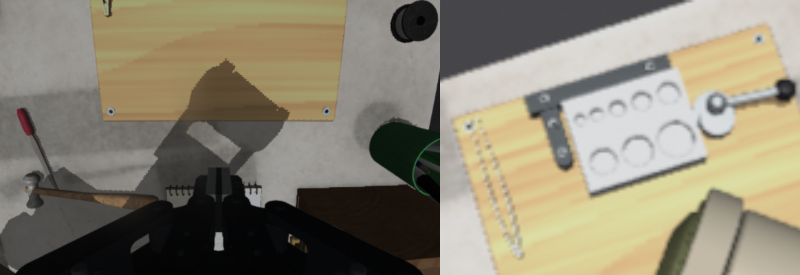

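The die is flush along the fence between stop and cam (right panel, die (565,90)-(705,190)). The cam is still open with its knob at (785,90). I measure die and knob more precisely.

Run:
```python
from h import *
im=cv2.imread("pics/t6.png"); h=cv2.cvtColor(im,cv2.COLOR_BGR2HSV)
q=proj("top",np.c_[fromfix([[46,-66],[-62,-66],[-62,60],[46,58]],O*1000,A)/1000,np.full(4,.042)])
m=np.zeros(im.shape[:2],np.uint8); cv2.fillPoly(m,[q.round().astype(int)],1)
k=big((((h[...,1]<60)&(h[...,2]>140))&(m>0)))[:,0]; c,s,a=rect(ray("top",k,.042)); print("die",tofix(c,O*1000,A),s,a-A)
kn=(h[...,2]<60); kn[:155]=0;kn[182:]=0;kn[:,:365]=0;kn[:,392:]=0
k=big(kn)[:,0];mn=k.mean(0);w=ray("top",mn,.042)[0,:2]*1000;K=tofix(w,O*1000,A)[0];print("knob",mn,K,w,"theta",np.arctan2(-K[0],-(K[1]+89.6)), "r", np.hypot(K[0],K[1]+89.6))
sp=(h[...,2]<60); sp[:170]=0;sp[200:]=0;sp[:,:410]=0;sp[:,445:]=0
print("spool",tofix(ray("top",big(sp)[:,0].mean(0),.02)[0,:2]*1000,O*1000,A))
P=fx(28,-157); print("target",P); plan(P[0],P[1],110,A)
```

```text
die [[ 0.54217946 -5.05561469]] (92.08561706542969, 124.92431640625) -0.5970903396606442
knob [377.93103448 165.51724138] [  -5.2372214 -158.883091 ] [ 674.94861486 -171.51737482] theta 0.07544813685620741 r 69.48075407185227
spool [[ -85.06114341 -264.06221777]]
target [ 706.76871308 -161.73267927]
offset [0.615 0.385 0.245] turn -0.001
```

Call:
drive_tool(offset=[[0.62, 0.39, 0.24], [0.62, 0.39, 0.24], [0.62, 0.39, 0.24], [0.62, 0.39, 0.24], [0.62, 0.39, 0.24], [0.62, 0.39, 0.24], [0.62, 0.39, 0.24], [0.62, 0.39, 0.24], [0.62, 0.39, 0.24], [0.62, 0.39, 0.24]], turn=[[0, 0, 0], [0, 0, 0], [0, 0, 0], [0, 0, 0], [0, 0, 0], [0, 0, 0], [0, 0, 0], [0, 0, 0], [0, 0, 0], [0, 0, 0]], hand=[0, 0, 0, 0, 0, 0, 0, 0, 0, 0])

```text
time_s: 23.45
position: [0.7098, -0.1635, 0.1105]
tool_rot: [[0.971, 0.238, -0.003], [0.238, -0.971, 0.001], [-0.002, -0.002, -1.0]]
ft_force: [-0.6, 0.1, 0.1]
grip_width: -0.0
gripper_force: 0.0
```

Run:
```python
from h import *
status(False); P=fx(30,-159); plan(P[0],P[1],30,A)
w=get_image("wrist"); cv2.imwrite("pics/w7.png",w)
```

```text
t 23.45 tcp [ 709.8 -163.5  110.5] fix [[  30.5 -159.5]] yaw 13.8 yawfix -0.1 F [-0.6  0.1  0.1] grip -2.1591837746884952e-05
offset [-0.001 -0.001  0.201] turn -0.001
```

View pics/w7.png

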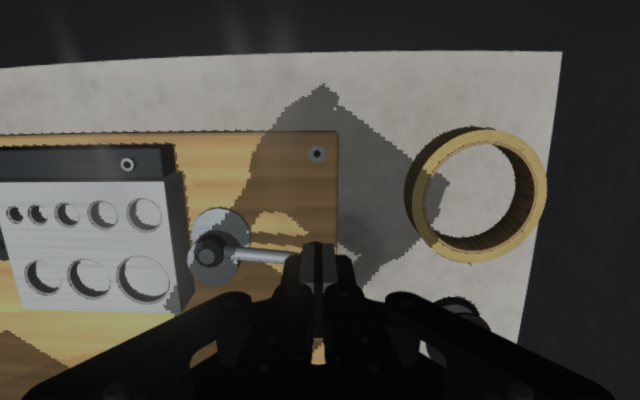

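The closed fingers (tip at about (318,250)) stand just fence-side of the hidden knob, and the lever bar enters at (270,256). Descending.

Call:
drive_tool(offset=[[0, 0, 0.2], [0, 0, 0.4], [0, 0, 0.5], [0, 0, 0.4], [0, 0, 0.3], [0, 0, 0.15], [-0.05, 0, 0], [-0.05, 0, 0], [-0.05, 0, 0], [-0.05, 0, 0]], turn=[[0, 0, 0], [0, 0, 0], [0, 0, 0], [0, 0, 0], [0, 0, 0], [0, 0, 0], [0, 0, 0], [0, 0, 0], [0, 0, 0], [0, 0, 0]], hand=[0, 0, 0, 0, 0, 0, 0, 0, 0, 0])

```text
time_s: 24.75
position: [0.7016, -0.1655, 0.0353]
tool_rot: [[0.971, 0.238, 0.0], [0.238, -0.971, -0.0], [0.0, 0.0, -1.0]]
ft_force: [-0.1, -0.3, -0.3]
grip_width: 0.0002
gripper_force: 0.0
```

Call:
drive_tool(offset=[[-0.12, 0.035, 0.02], [-0.12, 0.035, 0.02], [-0.12, 0.035, 0.02], [-0.12, 0.035, 0.02], [-0.12, 0.035, 0.02], [-0.12, 0.035, 0], [-0.12, 0.035, 0], [-0.12, 0.035, 0], [-0.12, 0.035, 0], [-0.12, 0.035, 0]], turn=[[0, 0, 0.667], [0, 0, 0.667], [0, 0, 0.667], [0, 0, 0.667], [0, 0, 0.667], [0, 0, 0.667], [0, 0, 0.667], [0, 0, 0.667], [0, 0, 0.667], [0, 0, 0.667]], hand=[0, 0, 0, 0, 0, 0, 0, 0, 0, 0])

```text
time_s: 26.0
position: [0.6547, -0.1756, 0.0313]
tool_rot: [[0.896, -0.444, 0.003], [-0.444, -0.896, -0.0], [0.003, -0.001, -1.0]]
ft_force: [4.6, 0.9, -1.6]
grip_width: -0.0
gripper_force: 2.1
```

Run:
```python
from h import *
status(False); s=observe(); p=tofix(s["position"][:2]*1000,O*1000,A)[0]; a=np.radians(yaw(s)-A)
d=np.array([0,-89.6])-p; print("pivot in tool",d@[np.cos(a),np.sin(a)],d@[np.sin(a),-np.cos(a)],s["q"].round(0))
```

```text
t 26.0 tcp [ 654.7 -175.6   31.3] fix [[ -25.9 -158. ]] yaw -26.4 yawfix -40.2 F [ 4.6  0.9 -1.6] grip -4.864793055692561e-05
pivot in tool -24.406899636789475 -68.94090328859019 [-25.  45.  67.   0.  69.  91.]
```

Call:
drive_tool(offset=[[-0.12, 0.035, 0], [-0.12, 0.035, 0], [-0.12, 0.035, 0], [-0.12, 0.035, 0], [-0.12, 0.035, 0], [-0.12, 0.035, 0], [-0.12, 0.035, 0], [-0.12, 0.035, 0], [-0.12, 0.035, 0], [-0.12, 0.035, 0]], turn=[[0, 0, 0.667], [0, 0, 0.667], [0, 0, 0.667], [0, 0, 0.667], [0, 0, 0.667], [0, 0, 0.667], [0, 0, 0.667], [0, 0, 0.667], [0, 0, 0.667], [0, 0, 0.667]], hand=[0, 0, 0, 0, 0, 0, 0, 0, 0, 0])

```text
time_s: 27.25
position: [0.6114, -0.1536, 0.0315]
tool_rot: [[0.4, -0.916, 0.003], [-0.916, -0.4, -0.002], [0.003, -0.002, -1.0]]
ft_force: [4.1, -5.3, -2.1]
grip_width: -0.0002
gripper_force: 3.1
```

Run:
```python
from h import *
status(False); s=observe(); p=tofix(s["position"][:2]*1000,O*1000,A)[0]; a=np.radians(yaw(s)-A)
d=np.array([0,-89.6])-p; print("pivot in tool",d@[np.cos(a),np.sin(a)],d@[np.sin(a),-np.cos(a)],s["q"].round(0), s["tool_rot"][:,:2].T@s["ft_force"])
```

```text
t 27.25 tcp [ 611.4 -153.6   31.5] fix [[ -62.6 -126.3]] yaw -66.4 yawfix -80.3 F [ 4.1 -5.3 -2.1] grip -0.00015522783329528572
pivot in tool -25.553266025919672 -67.91586610514723 [-25.  41.  76.  -0.  63. 132.] [ 6.51047167 -1.66474232]
```

Call:
drive_tool(offset=[[-0.047, 0.013, 0], [-0.047, 0.013, 0], [-0.047, 0.013, 0], [-0.047, 0.013, 0], [-0.047, 0.013, 0], [-0.047, 0.013, 0], [-0.047, 0.013, 0], [-0.047, 0.013, 0], [0, 0, 0], [0, 0, 0]], turn=[[0, 0, 0.25], [0, 0, 0.25], [0, 0, 0.25], [0, 0, 0.25], [0, 0, 0.25], [0, 0, 0.25], [0, 0, 0.25], [0, 0, 0.25], [0, 0, 0], [0, 0, 0]], hand=[0, 0, 0, 0, 0, 0, 0, 0, 0, 0])

```text
time_s: 28.5
position: [0.6022, -0.1417, 0.0315]
tool_rot: [[0.203, -0.979, 0.002], [-0.979, -0.203, -0.003], [0.004, -0.001, -1.0]]
ft_force: [0.8, -7.8, -0.6]
grip_width: 0.0003
gripper_force: 3.9
```

```bash
cat > st.py <<'E'
from h import *
status(False); s=observe(); p=tofix(s["position"][:2]*1000,O*1000,A)[0]; a=np.radians(yaw(s)-A)
d=np.array([0,-89.6])-p; print("pivot in tool",d@[np.cos(a),np.sin(a)],d@[np.sin(a),-np.cos(a)],s["q"].round(0), s["tool_rot"][:,:2].T@s["ft_force"])
E
python3 st.py
```

```text
t 28.5 tcp [ 602.2 -141.7   31.5] fix [[ -68.7 -112.5]] yaw -78.3 yawfix -92.1 F [ 0.8 -7.8 -0.6] grip 0.0002751261345693102
pivot in tool -25.443971272301923 -67.81812375578475 [-24.  40.  78.  -0.  62. 144.] [7.81183697 0.77898378]
```

Call:
drive_tool(offset=[[-0.02, 0, 0], [-0.02, 0, 0], [-0.02, 0, 0], [-0.02, 0, 0], [-0.02, 0, 0], [-0.02, 0, 0], [-0.02, 0, 0], [-0.02, 0, 0], [0, 0, 0], [0, 0, 0]], turn=[[0, 0, 0], [0, 0, 0], [0, 0, 0], [0, 0, 0], [0, 0, 0], [0, 0, 0], [0, 0, 0], [0, 0, 0], [0, 0, 0], [0, 0, 0]], hand=[0, 0, 0, 0, 0, 0, 0, 0, 0, 0])

```text
time_s: 29.75
position: [0.6002, -0.1357, 0.0314]
tool_rot: [[0.203, -0.979, -0.0], [-0.979, -0.203, -0.004], [0.004, 0.001, -1.0]]
ft_force: [-3.9, -9.9, 0.9]
grip_width: -0.0001
gripper_force: 4.5
```

```bash
python3 st.py
```

```text
t 29.75 tcp [ 600.2 -135.7   31.4] fix [[ -69.3 -106.2]] yaw -78.3 yawfix -92.1 F [-3.9 -9.9  0.9] grip -0.00011747702964389288
pivot in tool -19.15977661955315 -68.61734815104649 [-24.  40.  78.  -0.  62. 145.] [8.95348124 5.82428044]
```

Call:
drive_tool(offset=[[-0.02, 0, 0], [-0.02, 0, 0], [-0.02, 0, 0], [-0.02, 0, 0], [-0.02, 0, 0], [-0.02, 0, 0], [0, 0, 0], [0, 0, 0], [0, 0, 0], [0, 0, 0]], turn=[[0, 0, 0], [0, 0, 0], [0, 0, 0], [0, 0, 0], [0, 0, 0], [0, 0, 0], [0, 0, 0], [0, 0, 0], [0, 0, 0], [0, 0, 0]], hand=[0, 0, 0, 0, 0, 0, 0, 0, 0, 0])

```text
time_s: 31.0
position: [0.6001, -0.1351, 0.0316]
tool_rot: [[0.202, -0.979, 0.002], [-0.979, -0.202, -0.01], [0.011, -0.0, -1.0]]
ft_force: [-2.9, -27.1, -3.8]
grip_width: 0.0002
gripper_force: 13.5
```

```bash
python3 st.py
```

```text
t 31.0 tcp [ 600.1 -135.1   31.6] fix [[ -69.2 -105.6]] yaw -78.3 yawfix -92.2 F [ -2.9 -27.1  -3.8] grip 0.00022310494640571696
pivot in tool -18.62340896088489 -68.58310547650008 [-23.  39.  79.  -1.  62. 145.] [25.96099885  8.29463221]
```

The lever has reached its end stop: the motion stalled at 27 N. I back away and check.

Call:
drive_tool(offset=[[0.1, 0, 0], [0.2, 0, 0], [0.3, 0, 0], [0.3, 0, -0.3], [0.2, 0, -0.8], [0, 0, -0.9], [0, 0.9, -0.9], [0, 0.9, -0.9], [0, 0.9, 0], [0, 0.9, 0]], turn=[[0, 0, 0], [0, 0, 0], [0, 0, 0], [0, 0, 0], [0, 0, 0], [0, 0, 0], [0, 0, 0], [0, 0, 0], [0, 0, 0], [0, 0, 0]], hand=[0, 0, 0, 0, 0, 0, 0, 0, 0, 0])

```text
time_s: 32.25
position: [0.4666, -0.2016, 0.1843]
tool_rot: [[0.204, -0.979, 0.002], [-0.979, -0.204, -0.001], [0.002, -0.002, -1.0]]
ft_force: [0.4, -0.4, -0.6]
grip_width: 0.0005
gripper_force: 0.0
```

Run:
```python
from h import *
status(False); t=get_image("top"); cv2.imwrite("pics/t8.png",t); cv2.imwrite("pics/v8.png",cv2.resize(t[130:270,240:440],(800,560),interpolation=cv2.INTER_CUBIC))
```

```text
t 32.25 tcp [ 466.6 -201.6  184.3] fix [[-214.8 -138.2]] yaw -78.3 yawfix -92.1 F [ 0.4 -0.4 -0.6] grip 0.0004558991753603969
```

View pics/v8.png

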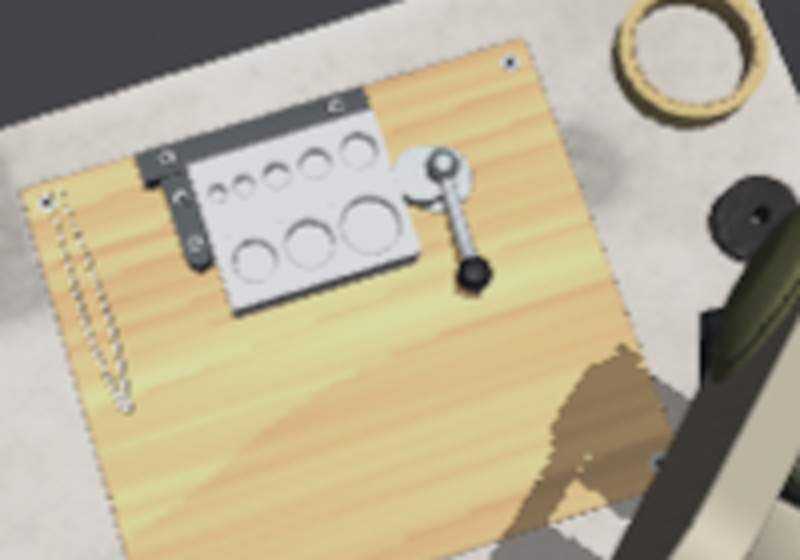

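The die is tight against fence and stop, with no gap visible. The lever points along -x with its knob at (473,272), the cam disc touches the die, and the bystanders are unmoved.

```bash
python3 -c "
from rig import env
print(env.close_job())"
```

```text
the job is handed in; nothing more can be done
None
```

I handed in the job with the die flush against the fence and end stop and the cam lever pushed round to its end of travel. The last picture shows the spool and tweezers unmoved; the bezel cup wasn't in that view. The hand-in gave no verdict.

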